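# Coating-thickness reading on a vessel laid in a V cradle

### The job

Take a coating reading on the tall coated vessel: lay it on its side in the V cradle with the marked ring on top and midway between the two saddles, and let go of it. Then take the gauge out of its stand and hold its notched nose in the middle of the ring, square to the wall with the notch astride the vessel, pressed lightly so that the sprung nose is about half way in. Set the vessel down without dropping it, never push the nose hard home, leave the other things on the bench where they are, and finish while still holding the gauge on the ring.

Things in the scene. Friction and masses are not known exactly. Their poses are not given: they have to be found in the camera images.
- vessel: Tall steel vessel, white coat: cylinder 44 mm in diameter, 112 mm high, then a neck and bare steel screw cap 36 mm in diameter, 138 mm in all; 0.2 to 0.42 kg. Starts upright, its marked ring turned roughly toward the robot. Origin: centre of its foot; z along its axis to the cap; the ring is on its -x side. (A shorter vessel, 88 mm, is a bystander.)
- vessel_spot (a point): Centre of the measuring spot, inside an engraved thin dark ring 30 mm across: on the vessel's wall, 50 mm above the foot, on its -x side (the outward normal there is the vessel's -x axis; axes read here are the vessel's).
- cradle: V cradle fixed to the bench: aluminium plate 70 x 76 x 8 mm with two rubber-faced 90 degree V saddles 10 mm thick, 22 mm either side of its middle, 64 mm wide, 34 mm high at the arm tips. Origin: centre of its underside; trough along its y, the same both ways round. The vessel lies in it with axis 40 mm, top line 62 mm above the bench; foot and cap stick out.
- cradle_axis (a point): Point midway between the saddles on the axis that a vessel takes when it lies in the trough: 40 mm above the cradle's origin. The ring's centre belongs 22 mm straight above it.
- gauge: Hand-held coating gauge, 0.14 kg: flat-sided grey unit 26 (x) x 36 (y) x 112 (z) mm, display on its -x face, standing nose down in its stand. Origin: centre of its shoulder (lower end of the grey unit); z toward its top end, 112 mm above the origin. Below the shoulder: a 6 mm collar and the sprung nose. Its upper 92 mm stand free above the stand.
- gauge_tip (a point): Middle of the nose's end, where it meets the vessel's wall: on the gauge's axis, 26 mm below its origin with the nose out (moves with the nose). The nose is a square steel sleeve 14 x 14 mm with a shallow 150 degree V notch across its end, running along the gauge's y axis, so that it sits astride a cylinder lying along y.
- gauge_nose (a joint): How far the nose is pushed into the gauge (m): 0 fully out, 0.010 hard home. A spring: it starts to move at about 1.4 N and takes 0.7 N more for each mm, 5 N at half way, 8.4 N hard home.
- gauge_stand: White plastic stand fixed to the bench: base 76 x 84 x 8 mm, rectangular socket 43 x 53 mm outside, rim 62 mm above the bench. The gauge's shoulder rests in it 42 mm above the bench, 20 mm deep, with 2 to 3 mm of play; it comes out straight up. Origin: centre of its underside.
- short_vessel: Bystander: short white-coated vessel, 44 mm in diameter, 88 mm high with its cap, no ring.
- petri_dish: Bystander: petri dish, 94 mm across, 14 mm high.
- label_tape: Bystander: roll of tape lying flat, 78 mm across, 19 mm high.
- bottle: Bystander: capped reagent bottle, 62 mm across, 120 mm high.
- slide_carton: Bystander: small carton, 80 x 100 x 30 mm.
- forceps: Bystander: forceps lying at the back, before the water bath, 142 mm long, 9 mm high.
- spatula: Bystander: thin spatula lying at the back, before the water bath, 187 mm long, 6 mm high.
- marker_red: Bystander: marker pen lying at the right, 135 mm long.
- bench_timer: Bystander: white bench timer, 53 x 62 x 34 mm.
There are look-alikes about, which are no part of the job. There is more than one size of the gauge; the job needs the larger.

How it is judged:
By the outcome, as a careful person would: the job done as asked, in the order asked, and still so for the second after the job is handed in, while the arm keeps its last pose, push and grip.
It also fails if it takes over 64 s, if anything falls off the work surface, if the arm or the gripper's body presses on something with over 40 N, if the wrist force passes 120 N, or if a joint passes its speed limit or range.

### The arm

A 6-joint arm with a two-finger parallel gripper is mounted at the origin on a cart in front of the work surface, level with it; the furniture and walls round the work are solid. World frame = base frame: x ahead of the robot, y to its left, z up, the work surface at z = 0. Lengths are in m, angles in rad, forces in N, time in s.
With the tool pointing down it reaches from about 0.35 to 1 m from the base axis. Payload 7.1 kg.
Tool frame: the origin (TCP) lies between the finger pads; the fingertips stand 22 mm ahead of it and the grasp point (between the pads) lies 3 mm ahead of it; z points along the fingers, y is the line along which they close (so a half turn about z gives the same grasp; the last joint's range is limited). The gripper opens to 85 mm and grips with 20 to 120 N. Pads are 22 mm wide; open, the fingers measure 114 mm over their backs; the gripper's body (76 mm by 85 mm) begins 54 mm behind the grasp point. The pads swing forward as they close: fully open they stand 13 mm farther back than shut.
Start: joints at [-1.208, 0.423, 1.63, -0, 1.089, -0.019], TCP at [0.233, -0.58, 0.253] pointing down, gripper open.
Joint ranges: [-3, 3], [-0.9, 2.11], [0.09, 2.58], [-1.31, 4.45], [0.11, 2.69], [-2.54, 2.54]. Speed limits (rad/s): [2.39, 2.39, 3.01, 3.14, 3.14, 3.14].

### API

Orientations are given as a rotation vector (axis times angle).
In Python, from rig import manip gives the robot as it stands. The module is installed in compiled form; this text tells all that it offers. Calls block until the motion is done:
- manip.move_to(position, orientation): joint-space move of the TCP to a pose.
- manip.servo_line(position, orientation=None, rate=0.15): straight line of the TCP; orientation=None keeps the orientation; rate is the mean speed in m/s.
- manip.set_joints(angles): joint-space move.
- manip.command_gripper(opening, f_grip=None): finger opening in m; f_grip is the grip in N (None keeps the last); returns when the fingers have stopped.
- manip.hold(seconds).
- manip.solve_ik(position, orientation): joint angles nearest the present ones, or None.
- manip.camera(name): name is "scene" or "top" or "wrist"; returns a dict with "image" (400x640x3 uint8, red, green, blue), "fx", "fy", "cx", "cy" (pixels), "cam_to_world" (4x4, takes a point from camera to world coordinates); the wrist camera has in their place "mount" (4x4, takes a point from camera to tool coordinates, whose origin is the TCP and whose axes are the flange's). Camera axes: x right, y down, z forward; pixel columns grow to the right and rows downward; lengths in m; the calibration is good to about 2 mm. A picture is of the moment at which its call begins: read the wrist's pose just before it. There is no depth.
A pose or a line that the arm cannot do raises manip.IKError and nothing moves.
- manip.sign_off(): hands the job in; it is judged then, once.
Readings, each from a call of its own:
- manip.get_time(): time.
- manip.get_joint_positions(): joint angles.
- manip.get_joint_vel(): joint speeds.
- manip.get_tau(): joint torques, N m.
- manip.get_position(): TCP position.
- manip.get_ee_rot(): TCP orientation.
- manip.get_contact_force(): force on the tool from outside, world axes, zero at the start.
- manip.get_torque(): the same for the moment, N m.
- manip.get_width(): finger opening in m.
- manip.get_grip_force(): force on a finger pad.
Only numpy, scipy, OpenCV 4.12 (cv2) and the standard library are available. Lean on these libraries where they do the work, as an engineer would, in place of code of your own. Each camera call takes 0.05 s, during which the arm holds its last target. There are 200 camera calls.

## Working session

There is one attempt and no reset: what is moved stays moved. The work goes in short steps, each a Python script; the robot and the scene stay as the last script left them, time stands still between calls to the robot, and variables do not carry over. Pictures are saved under pics/ and viewed, at most 10 in all, crops included, and the job is handed in when it is done.

```bash
mkdir -p pics; python3 - <<'E'
from rig import manip
import cv2,pickle
d={}
for n in("scene","top"):
    c=manip.camera(n); d[n]=c
    cv2.imwrite(f"pics/{n}0.png",c["image"][:,:,::-1]); print(n,c["fx"],c["fy"],c["cx"],c["cy"]);print(c["cam_to_world"].round(4))
pickle.dump(d,open("cams.pkl","wb"))
print(manip.get_time(),manip.get_ee_rot())
E
```

```text
scene 408.3289122004927 408.3289122004927 322.7747391670129 205.24902317746114
[[-0.8223 -0.3158  0.4734 -0.1795]
 [-0.5687  0.4282 -0.7023  0.9967]
 [ 0.0191 -0.8467 -0.5317  0.8826]
 [ 0.      0.      0.      1.    ]]
top 377.97486995343235 377.97486995343235 316.4573396658548 202.81311665249655
[[-0.0238 -0.9942  0.105   0.418 ]
 [-0.9997  0.0233 -0.0055 -0.0922]
 [ 0.003  -0.1051 -0.9945  1.442 ]
 [ 0.      0.      0.      1.    ]]
0.1 [-3.08322194e+00 -5.95768154e-01  3.14979975e-04]
```

View pics/scene0.png

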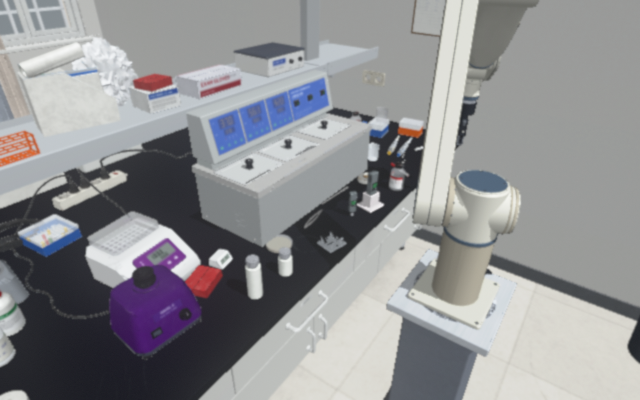

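View pics/top0.png

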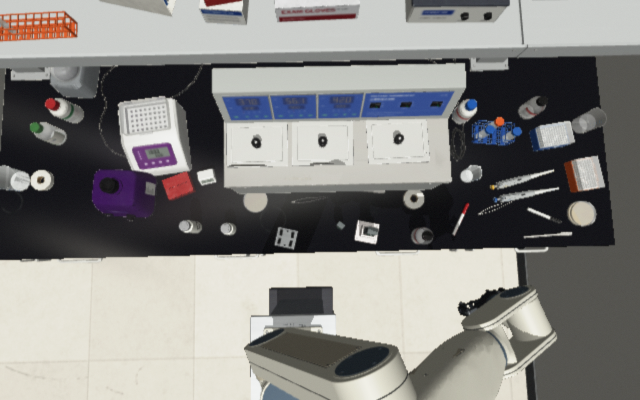

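Scene: tall vessel (254,278), short vessel (286,262), cradle (331,241), a small loose gauge (352,203), gauge in white stand (372,190). Top: the same at (187,227), (228,228), (286,237), (341,225), (367,231). Candidates for vessel: tall (187,227) or short (228,228), also bottles at the left; for gauge: stand one (367,231) or the small one (341,225). I'll take the tall vessel and the gauge in the stand, then check both in a close crop.

```bash
python3 - <<'E'
import cv2,numpy as np
s=cv2.imread("pics/scene0.png");t=cv2.imread("pics/top0.png")
a=cv2.resize(s[165:305,235:395],None,fx=2.5,fy=2.5,interpolation=cv2.INTER_CUBIC)  #400x350
b1=cv2.resize(t[210:255,170:250],(400,225),interpolation=cv2.INTER_CUBIC)
b2=cv2.resize(t[210:255,265:305],(200,225),interpolation=cv2.INTER_CUBIC)
b3=cv2.resize(t[210:255,335:385],(250,225),interpolation=cv2.INTER_CUBIC)
im=np.zeros((585,800,3),np.uint8); im[:350,:400]=a; im[355:580,:400]=b1; im[355:580,400:600]=b2; im[100:325,450:700]=b3
cv2.imwrite("pics/crop1.png",im)
E
```

```text
(no output)
```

View pics/crop1.png

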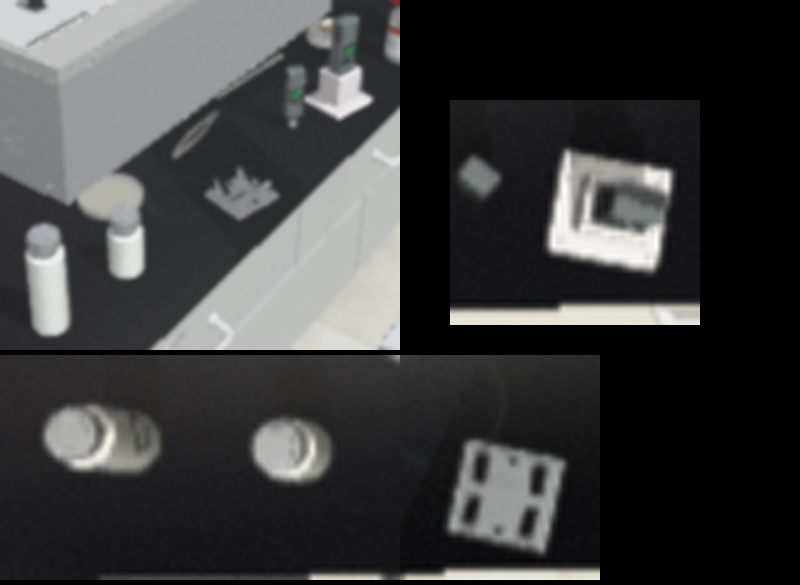

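Crop: the tall vessel at scene (254,278) carries the dark ring, on its right (robot-facing) side in the top view at about (198,227). The short vessel has no ring. The gauge in the stand is clearly larger than the loose one. Next come rough positions, then close wrist views.

```bash
cat > h.py <<'E'
from rig import manip
import numpy as np, cv2, pickle
from scipy.spatial.transform import Rotation as R
def snap(name):
    p,r=np.array(manip.get_position()),np.array(manip.get_ee_rot())
    c=dict(manip.camera(name))
    if name=="wrist":
        T=np.eye(4);T[:3,:3]=R.from_rotvec(r).as_matrix();T[:3,3]=p
        c["cam_to_world"]=T@c["mount"]
    return c
def ray(c,u,v):
    d=np.array([(u-c["cx"])/c["fx"],(v-c["cy"])/c["fy"],1.]);T=c["cam_to_world"]
    return T[:3,3],T[:3,:3]@d
def onz(c,u,v,z):
    o,d=ray(c,u,v);return o+d*(z-o[2])/d[2]
def proj(c,P):
    q=np.linalg.inv(c["cam_to_world"])@np.append(P,1);return np.array([c["fx"]*q[0]/q[2]+c["cx"],c["fy"]*q[1]/q[2]+c["cy"]])
def tri(cs,uvs):
    A=np.zeros((3,3));b=np.zeros(3)
    for c,uv in zip(cs,uvs):
        o,d=ray(c,*uv);d=d/np.linalg.norm(d);M=np.eye(3)-np.outer(d,d);A+=M;b+=M@o
    return np.linalg.solve(A,b)
def rv(z,y):
    "tool orientation from tool z and (approx) tool y directions"
    z=np.array(z,float);z/=np.linalg.norm(z);y=np.array(y,float);y-=z*(y@z);y/=np.linalg.norm(y)
    return R.from_matrix(np.column_stack([np.cross(y,z),y,z])).as_rotvec()
def save(c,f):
    cv2.imwrite(f"pics/{f}.png",c["image"][:,:,::-1]); pickle.dump(c,open(f"{f}.pkl","wb"))
E
python3 - <<'E'
from h import *
d=pickle.load(open("cams.pkl","rb"));t=d["top"];s=d["scene"]
for n,u,v,z in[("vessel cap",184.6,226,.138),("short cap",226.5,228.5,.088),("cradle",286,238,.008),("stand base",366.5,231,.008),("small gauge",341,225,.09)]:
    print(n,onz(t,u,v,z).round(4))
print("cap tri",tri([t,s],[(184.6,226),(252.5,260)]).round(3))
m=manip.camera("wrist");print(m["mount"].round(4),m["fx"],m["cx"],m["cy"])
print(R.from_rotvec(manip.get_ee_rot()).as_matrix().round(3))
# IK tests
V=np.array([.39,.4,.1])
for az in (20,30,45,60):
  for el in (0,15,30):
    a=np.radians(az);e=np.radians(el);z=np.array([np.cos(a)*np.cos(e),np.sin(a)*np.cos(e),-np.sin(e)]);y=[-np.sin(a),np.cos(a),0]
    print(az,el,[None if (q:=manip.solve_ik(V-z*.003,rv(z,s_*np.array(y)))) is None else np.round(q,2) for s_ in(1,-1)])
E
```

```text
vessel cap [0.486  0.3564 0.138 ]
short cap [0.4761 0.2239 0.088 ]
cradle [0.4384 0.0181 0.008 ]
stand base [ 0.4576 -0.287   0.008 ]
small gauge [ 0.4789 -0.1855  0.09  ]
cap tri [0.487 0.36  0.128]
[[-2.000e-04 -9.574e-01 -2.889e-01  7.390e-02]
 [ 1.000e+00  0.000e+00 -7.000e-04 -9.000e-04]
 [ 7.000e-04 -2.889e-01  9.574e-01 -1.208e-01]
 [ 0.000e+00  0.000e+00  0.000e+00  1.000e+00]] 316.47460751622685 322.66741985191993 198.7920610504108
[[ 0.928  0.373 -0.   ]
 [ 0.373 -0.928  0.001]
 [ 0.    -0.001 -1.   ]]
20 0 [array([1.14, 1.12, 2.24, 3.95, 1.72, 1.73]), array([ 1.14,  1.12,  2.24,  3.95,  1.72, -1.42])]
20 15 [array([1.12, 0.93, 2.29, 3.9 , 1.37, 1.63]), array([ 1.12,  0.93,  2.29,  3.9 ,  1.37, -1.51])]
20 30 [array([1.07, 0.73, 2.3 , 3.91, 0.96, 1.48]), array([ 1.07,  0.73,  2.3 ,  3.91,  0.96, -1.66])]
30 0 [array([1.02, 1.15, 2.29, 3.66, 1.84, 1.72]), array([ 1.02,  1.15,  2.29,  3.66,  1.84, -1.42])]
30 15 [array([1.  , 0.95, 2.35, 3.61, 1.45, 1.64]), array([ 1.  ,  0.95,  2.35,  3.61,  1.45, -1.5 ])]
30 30 [array([0.96, 0.74, 2.34, 3.6 , 0.99, 1.54]), array([ 0.96,  0.74,  2.34,  3.6 ,  0.99, -1.6 ])]
45 0 [array([0.77, 1.18, 2.32, 3.12, 1.93, 1.56]), array([ 0.77,  1.18,  2.32,  3.12,  1.93, -1.58])]
45 15 [array([0.77, 0.97, 2.38, 3.13, 1.52, 1.57]), array([ 0.77,  0.97,  2.38,  3.13,  1.52, -1.57])]
45 30 [array([0.77, 0.74, 2.38, 3.13, 1.02, 1.57]), array([ 0.77,  0.74,  2.38,  3.13,  1.02, -1.57])]
60 0 [array([0.52, 1.16, 2.29, 2.59, 1.84, 1.41]), array([ 0.52,  1.16,  2.29,  2.59,  1.84, -1.73])]
60 15 [array([0.53, 0.95, 2.36, 2.64, 1.46, 1.49]), array([ 0.53,  0.95,  2.36,  2.64,  1.46, -1.65])]
60 30 [array([0.58, 0.74, 2.35, 2.66, 1.  , 1.6 ]), array([ 0.58,  0.74,  2.35,  2.66,  1.  , -1.54])]
```

```bash
python3 - <<'E'
from h import *
o=rv([0,0,-1],[0,-1,0])
manip.move_to([.50,-.287,.30],o);save(snap("wrist"),"wg");print(manip.get_time())
manip.move_to([.48,.02,.26],o);save(snap("wrist"),"wc");print(manip.get_time())
a=cv2.imread("pics/wg.png");b=cv2.imread("pics/wc.png")
A=pickle.load(open("wg.pkl","rb"));B=pickle.load(open("wc.pkl","rb"))
ga=proj(A,[.457,-.287,.06]).astype(int);cb=proj(B,[.438,.018,.02]).astype(int);print(ga,cb)
def crop(im,c,w,h,f):
    x=int(np.clip(c[0]-w//2,0,640-w));y=int(np.clip(c[1]-h//2,0,400-h));print(x,y);return cv2.resize(im[y:y+h,x:x+w],None,fx=f,fy=f,interpolation=cv2.INTER_CUBIC)
cv2.imwrite("pics/pair.png",np.hstack([crop(a,ga,200,300,2),crop(b,cb,200,300,2)]))
E
```

```text
1.6833
2.9167
[323 204] [324 204]
223 54
224 54
```

View pics/pair.png

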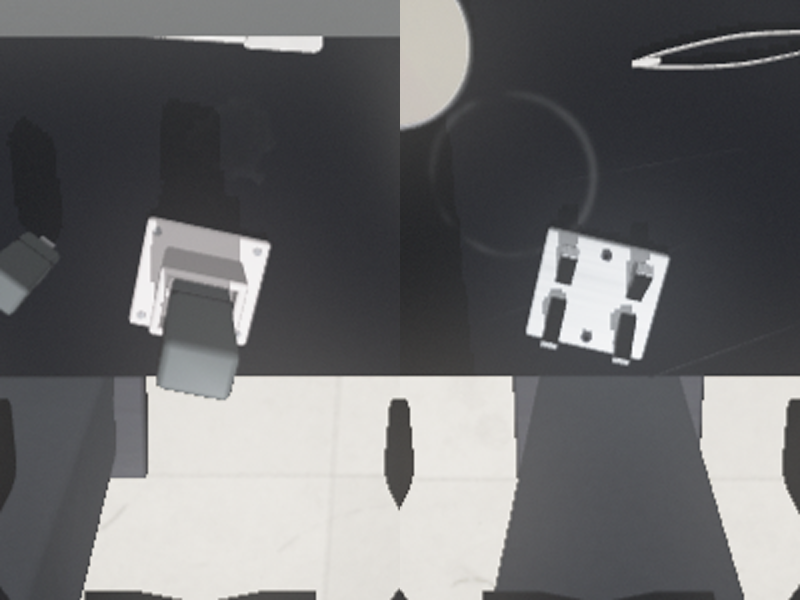

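Right half: the cradle plate is long left-right, with corners near crop (550,228), (669,257), (642,358) and (527,333), and the saddles form two columns. The trough therefore runs nearly along world y. Left half: the stand base and gauge have nearly the same yaw, with the gauge's wide (y) side running left-right. Now I'll compute these poses and look at the ring.

```bash
python3 - <<'E'
from h import *
def plate(f,z,seed,thr):
    c=pickle.load(open(f,"rb"));im=c["image"].astype(int)
    m=((im.min(2)>thr)).astype(np.uint8); s=proj(c,seed)
    m[255-15+0:,:]=m[240:,:]
    cut=int(proj(c,[.395,seed[1],0])[1]); 
    lab_n,lab,st,cen=cv2.connectedComponentsWithStats(m[:cut])
    best=max(range(1,lab_n),key=lambda i:st[i,4]-50*np.hypot(*(cen[i]-s)))
    cs,_=cv2.findContours((lab==best).astype(np.uint8),cv2.RETR_EXTERNAL,cv2.CHAIN_APPROX_NONE)
    cnt=max(cs,key=cv2.contourArea)[:,0,:].astype(float)
    P=np.array([onz(c,u,v,z)[:2] for u,v in cnt])
    r=cv2.minAreaRect((P*1000).astype(np.float32));print(f,cut,st[best],r)
    return r
plate("wc.pkl",.008,[.438,.018,.008],110)
plate("wg.pkl",.008,[.457,-.287,.008],110)
# corner-based
for f,offx,cr,z in(("wc.pkl",224,[(150,228),(269,257),(242,358),(127,333)],.008),("wg.pkl",223,[(150,217),(270,242),(243,345),(132,320)],.008)):
    c=pickle.load(open(f,"rb"));P=np.array([onz(c,u/2+offx,v/2+54,z)[:2] for u,v in cr]);print(f,P.mean(0),[np.linalg.norm(P[i]-P[i-1]).round(4) for i in range(4)],np.degrees(np.arctan2(*(P[1]-P[0]))),np.degrees(np.arctan2(*(P[2]-P[3]))),np.degrees(np.arctan2(*(P[0]-P[3])[::-1])))
t=pickle.load(open("cams.pkl","rb"))["top"];A=np.array([.487,.358])
print("ring on top: axis",proj(t,[*A,.05]),"cam ring 198.6,225")
for az in range(180,300,15):
    n=np.radians(az);print(az,proj(t,[*(A+.022*np.array([np.cos(n),np.sin(n)])),.05]).round(1))
E
```

```text
wc.pkl 231 [    3     0   637   119 33020] ((597.3740844726562, 14.218414306640625), (674.2810668945312, 118.51484680175781), 89.94857025146484)
wg.pkl 232 [    0     0   640   135 49605] ((610.7890014648438, -269.9863586425781), (792.0806884765625, 150.93154907226562), 89.96572875976562)
wc.pkl [0.43792519 0.02056621] [np.float64(0.0688), np.float64(0.074), np.float64(0.0678), np.float64(0.0746)] -165.99323043102382 -166.8089408368686 -13.40645484693528
wg.pkl [ 0.45359689 -0.2861034 ] [np.float64(0.0733), np.float64(0.0813), np.float64(0.0754), np.float64(0.0793)] -168.03815419934344 -166.4505482824113 -11.099649740434582
ring on top: axis [192.4040362 226.7949379] cam ring 198.6,225
180 [192.3 232.8]
195 [193.9 232.6]
210 [195.4 231.9]
225 [196.6 230.9]
240 [197.6 229.7]
255 [198.2 228.2]
270 [198.4 226.7]
285 [198.2 225.1]
```

```bash
cat >> h.py <<'E'
def tz(az,el):
    a,e=np.radians([az,el]);return np.array([np.cos(a)*np.cos(e),np.sin(a)*np.cos(e),-np.sin(e)])
def pose(az,el,sgn=-1):
    "tool z at azimuth az, el below horizontal; sgn -1: camera above"
    a=np.radians(az);return rv(tz(az,el),sgn*np.array([-np.sin(a),np.cos(a),0]))
E
python3 - <<'E'
from h import *
V=np.array([.487,.357,.07]);print(np.round(manip.get_joint_positions(),2))
for az in (60,75,90,105):
  for el in (35,45,55):
    print(az,el,*[None if (q:=manip.solve_ik(V-d*tz(az,el)+[0,0,.02],pose(az,el))) is None else np.round(q,2) for d in (.18,.003)])
E
```

```text
[ 0.01  0.2   1.93 -0.    1.01  1.59]
60 35 [ 0.06  0.38  2.42  1.9   0.8  -1.17] [ 0.37  0.7   2.2   2.33  0.79 -1.36]
60 45 [ 0.19  0.23  2.32  1.56  0.56 -0.67] [ 0.42  0.62  2.15  2.16  0.53 -1.14]
60 55 [0.32 0.17 2.2  0.96 0.48 0.03] [ 0.46  0.57  2.09  1.71  0.32 -0.64]
75 35 [-0.05  0.44  2.23  1.45  0.94 -1.  ] [ 0.28  0.72  2.11  1.88  0.83 -1.2 ]
75 45 [ 0.08  0.31  2.18  1.23  0.79 -0.64] [ 0.34  0.64  2.08  1.69  0.63 -0.96]
75 55 [ 0.21  0.24  2.09  0.9   0.71 -0.2 ] [ 0.4   0.59  2.03  1.35  0.48 -0.56]
90 35 [-0.06  0.53  2.03  1.15  1.11 -0.9 ] [ 0.23  0.74  1.99  1.5   0.93 -1.06]
90 45 [ 0.04  0.41  2.01  1.01  0.99 -0.66] [ 0.29  0.67  1.98  1.34  0.77 -0.86]
90 55 [ 0.17  0.33  1.96  0.8   0.91 -0.36] [ 0.36  0.62  1.95  1.1   0.65 -0.57]
105 35 [-0.03  0.62  1.81  0.96  1.29 -0.86] [ 0.22  0.78  1.86  1.21  1.06 -0.98]
105 45 [ 0.06  0.51  1.82  0.85  1.18 -0.69] [ 0.28  0.71  1.86  1.09  0.93 -0.83]
105 55 [ 0.16  0.42  1.81  0.7   1.09 -0.49] [ 0.34  0.66  1.86  0.91  0.81 -0.63]
```

```bash
python3 - <<'E'
from h import *
V=np.array([.487,.357,.07])
manip.move_to(V-.2*tz(75,45)+[0,0,.02],pose(75,45));c=snap("wrist");save(c,"wv");print(manip.get_time(),proj(c,V),proj(c,[*V[:2],0]),proj(c,[*V[:2],.138]))
u,v=proj(c,V).astype(int);x=int(np.clip(u-80,0,480));y=int(np.clip(v-100,0,200));print(x,y)
cv2.imwrite("pics/wvc.png",cv2.resize(cv2.imread("pics/wv.png")[y:y+200,x:x+160],None,fx=3,fy=3,interpolation=cv2.INTER_CUBIC))
E
```

```text
4.8583 [322.73191469 188.09498268] [322.77641588 215.46209005] [322.67029354 150.19952557]
242 88
```

View pics/wvc.png

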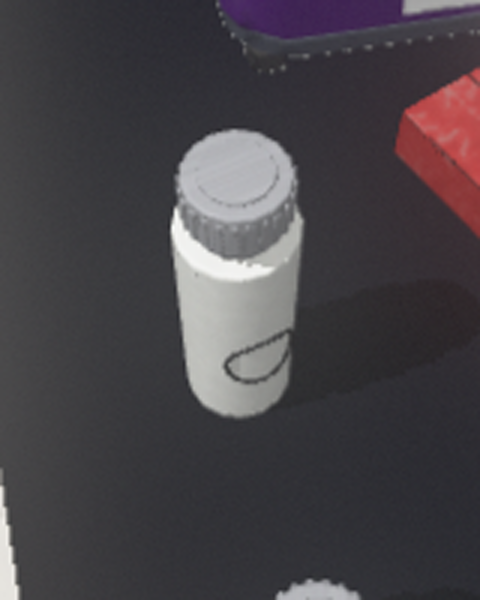

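The vessel is seen from above: cap top centre at crop (236,175), foot front at (240,415). The ring spans (224–292, 330–382), turned right of the view direction. I'll unwrap it onto the cylinder.

```bash
cat > ring.py <<'E'
from h import *
def unwrap(c,A,vis):
    "ring pixels -> (azimuth deg, height) on the wall of the vessel standing at A"
    g=c["image"].astype(float).mean(2);out=[]
    o=c["cam_to_world"][:3,3]
    for az in np.arange(vis-75,vis+75.1,1.5):
        for h in np.arange(.02,.085,.001):
            a=np.radians(az);P=np.array([*(A+.022*np.array([np.cos(a),np.sin(a)])),h])
            u,v=proj(c,P);out.append((az,h,cv2.remap(g.astype(np.float32),np.float32([[u]]),np.float32([[v]]),cv2.INTER_LINEAR)[0,0]))
    return np.array(out)
E
python3 - <<'E'
from ring import *
c=pickle.load(open("wv.pkl","rb"))
im=c["image"].astype(int);hsv=cv2.cvtColor(c["image"],cv2.COLOR_RGB2HSV)
m=((im.min(2)>95)&(im.max(2)-im.min(2)<45)).astype(np.uint8);m[:, :285]=0;m[:,350:]=0;m[:110]=0;m[235:]=0
m=cv2.morphologyEx(m,cv2.MORPH_CLOSE,np.ones((9,9)))
cs,_=cv2.findContours(m,cv2.RETR_EXTERNAL,cv2.CHAIN_APPROX_NONE);k=max(cs,key=cv2.contourArea)[:,0,:]
print("bbox",cv2.boundingRect(k),cv2.contourArea(k.astype(np.float32)))
cap=onz(c,242+236/3,88+175/3,.138);print("cap centre",cap.round(4))
# foot front: silhouettes left/right per row over wall rows -> axis offset; nearest foot point at lowest row
lo=k[k[:,1]==k[:,1].max()].mean(0);f=onz(c,lo[0],lo[1]+.5,0);o=c["cam_to_world"][:3,3]
d=(f-o)[:2];d/=np.linalg.norm(d);print("foot centre",(f[:2]+.022*d).round(4))
for r in(180,190,200,210):
    x=k[k[:,1]==r][:,0]
    if len(x):print(r,x.min(),x.max(),(x.min()+x.max())/2)
A=(cap[:2]+f[:2]+.022*d)/2
cam=np.degrees(np.arctan2(*(o[:2]-A)[::-1]))%360;print("A",A,"cam az",cam)
w=unwrap(c,A,cam)
n=len(np.arange(cam-75,cam+75.1,1.5));W=w[:,2].reshape(n,-1)
U=cv2.GaussianBlur(W,(0,0),6);D=(U-W)>18
az=w[:,0].reshape(n,-1)[D];hh=w[:,1].reshape(n,-1)[D]
ok=(az<cam+62)&(az>cam-40)
x=np.radians(az[ok])*22;y=hh[ok]*1000
# robust circle fit (known radius 15, arc-length or chord coords)
from scipy.optimize import least_squares
for nm,f in(("arc",lambda p:np.hypot(x-p[0],y-p[1])-14.5),("chord",lambda p:np.hypot(22*np.sin((x-p[0])/22),y-p[1])-14.5)):
    s=least_squares(f,[np.radians(280)*22,50],loss="soft_l1");print(nm,np.degrees(s.x[0]/22),s.x[1],np.median(abs(f(s.x))),ok.sum())
E
```

```text
bbox (299, 131, 44, 96) 3350.5
cap centre [0.4864 0.3617 0.138 ]
foot centre [0.4862 0.364 ]
180 300 340 320.0
190 302 339 320.5
200 303 337 320.0
210 304 337 320.5
A [0.48628926 0.36285909] cam az 255.73881378897025
arc 281.9868283321826 49.56392311591139 0.9354957262877814 442
chord 283.3509679543059 49.50664296544917 0.8956954857360682 442
```

```bash
cat > par.py <<'E'
from h import *
A=np.array([.4863,.3627]);AZ=102.6;EL=35;S=.099
C=np.array([.438,.0206,.040]);KAZ=76.4
k=np.array([np.cos(np.radians(KAZ)),np.sin(np.radians(KAZ)),0])
G=np.array([*A,S])-.003*tz(AZ,EL)
ol=pose(KAZ,90+EL)
L=C+k*(S-.050)-.003*tz(KAZ,90+EL)
E
python3 - <<'E'
from par import *
f=lambda q:None if q is None else np.round(q,2)
for p,o in((G-.12*tz(AZ,EL),pose(AZ,EL)),(G,pose(AZ,EL)),(G+[0,0,.17],pose(AZ,EL)),(L+[0,0,.17],ol),(L+[0,0,.1],ol),(L,ol)):print(np.round(p,3),f(manip.solve_ik(p,o)))
if all(manip.solve_ik(p,o) is not None for p,o in((L+[0,0,.17],ol),(L,ol),(G,pose(AZ,EL)))):
    manip.command_gripper(.062,80)
    manip.move_to(G-.12*tz(AZ,EL),pose(AZ,EL));c=snap("wrist");save(c,"pre")
    print(proj(c,[*A,.138]),manip.get_time())
    cv2.imwrite("pics/prec.png",c["image"][60:360,160:480,::-1])
E
```

```text
[0.508 0.264 0.17 ] [ 0.05  0.63  1.87  1.06  1.18 -0.89]
[0.487 0.36  0.101] [ 0.23  0.76  1.88  1.25  1.04 -0.97]
[0.487 0.36  0.271] [ 0.23  0.46  1.86  1.1   1.17 -0.64]
[0.45  0.07  0.212] [ 0.41  0.42  1.89 -0.5   1.27  0.91]
[0.45  0.07  0.142] [ 0.41  0.54  1.91 -0.53  1.14  0.98]
[0.45  0.07  0.042] [ 0.41  0.72  1.92 -0.58  0.98  1.1 ]
[322.81934383 164.94849107] 5.8
```

View pics/prec.png

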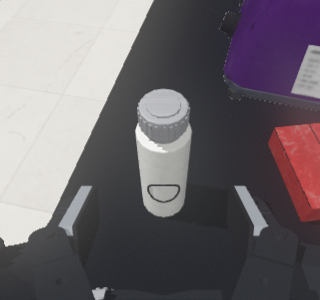

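The ring at crop (163,193) is centred on the wall between the fingers, and the cap is at (163,105). I'll refine the azimuth with this square-on view, then grasp.

```bash
python3 - <<'E'
from ring import *
from par import *
from scipy.optimize import least_squares
c=pickle.load(open("pre.pkl","rb"));o=c["cam_to_world"][:3,3]
# axis: wall silhouette midpoints rows (full image rows 215..265)
g=c["image"].min(2);
mids=[]
for r in range(210,240,3):
    x=np.where(g[r,285:365]>100)[0]+285;mids.append((r,x.min(),x.max(),(x.min()+x.max())/2))
print(mids[::3])
u=np.median([m[3] for m in mids])+.5
# shift A along the closing direction so that its projection matches
t=np.array([-np.sin(np.radians(AZ)),np.cos(np.radians(AZ))])
f=lambda s:proj(c,[*(A+s*t),.08])[0]-u
s=least_squares(lambda s:[f(s[0])],[0.]).x[0];A2=A+s*t;print("shift",s,A2)
cam=np.degrees(np.arctan2(*(o[:2]-A2)[::-1]))%360
w=unwrap(c,A2,cam);n=len(np.arange(cam-75,cam+75.1,1.5));W=w[:,2].reshape(n,-1)
D=(cv2.GaussianBlur(W,(0,0),6)-W)>18;az=w[:,0].reshape(n,-1)[D];hh=w[:,1].reshape(n,-1)[D];ok=abs(az-cam)<58
x=np.radians(az[ok])*22;y=hh[ok]*1000
F=lambda p:np.hypot(22*np.sin((x-p[0])/22),y-p[1])-14.5
q=least_squares(F,[np.radians(282)*22,50],loss="soft_l1");AZ2=np.degrees(q.x[0]/22)-180;print("az",AZ2,q.x[1],np.median(abs(F(q.x))))
if abs(AZ2-AZ)<5 and abs(s)<.004:
    AZ=AZ2;A=A2;G=np.array([*A,S])-.003*tz(AZ,EL);O=pose(AZ,EL)
    manip.servo_line(G-.10*tz(AZ,EL),O);manip.servo_line(G,O,rate=.08)
    manip.command_gripper(.03,80);print("w",manip.get_width(),manip.get_grip_force(),manip.get_time())
    if .04<manip.get_width()<.047:
        manip.servo_line(G+[0,0,.17],O,rate=.12);print(manip.get_width(),manip.get_contact_force(),manip.get_torque(),manip.get_time())
E
```

```text
[(210, np.int64(297), np.int64(349), np.float64(323.0)), (219, np.int64(298), np.int64(348), np.float64(323.0)), (228, np.int64(299), np.int64(347), np.float64(323.0)), (237, np.int64(300), np.int64(346), np.float64(323.0))]
shift -0.00037895946258206987 [0.48666983 0.36278267]
az 101.35402383644953 49.937309097339444 0.7822033698999853
w 0.04211989781396393 80.25604248046875 7.7917
0.042214206478001344 [ 0.27396614 -0.35355134 -1.68391532] [-0.71304285 -0.15180465  0.0202385 ] 9.3583
```

```bash
python3 - <<'E'
from par import *
manip.move_to(L+[0,0,.15],ol);manip.servo_line(L+[0,0,.05],ol,rate=.15)
print(manip.get_width(),manip.get_contact_force(),manip.get_time())
s=snap("scene");save(s,"sc1");t=snap("top");save(t,"tp1")
for c in(s,t):print(proj(c,L+[0,0,.05]))
a=s["image"][170:290,260:400];b=t["image"][190:260,240:330]
im=np.hstack([cv2.resize(a,(420,360),interpolation=cv2.INTER_CUBIC),cv2.resize(b,(378,360) if 0 else (370,288),interpolation=cv2.INTER_CUBIC) if 0 else cv2.copyMakeBorder(cv2.resize(b,(370,288),interpolation=cv2.INTER_CUBIC),0,72,0,0,cv2.BORDER_CONSTANT)])
w=snap("wrist");save(w,"w1");im=np.vstack([im,cv2.copyMakeBorder(cv2.resize(w["image"],(384,240)),0,0,0,790-384,cv2.BORDER_CONSTANT)])
cv2.imwrite("pics/held.png",im[:,:,::-1])
E
```

```text
0.042094113158100285 [ 0.60531863  0.89221191 -1.90467702] 11.6167
[321.12808714 227.15457242]
[269.54637583 234.80720381]
```

View pics/held.png

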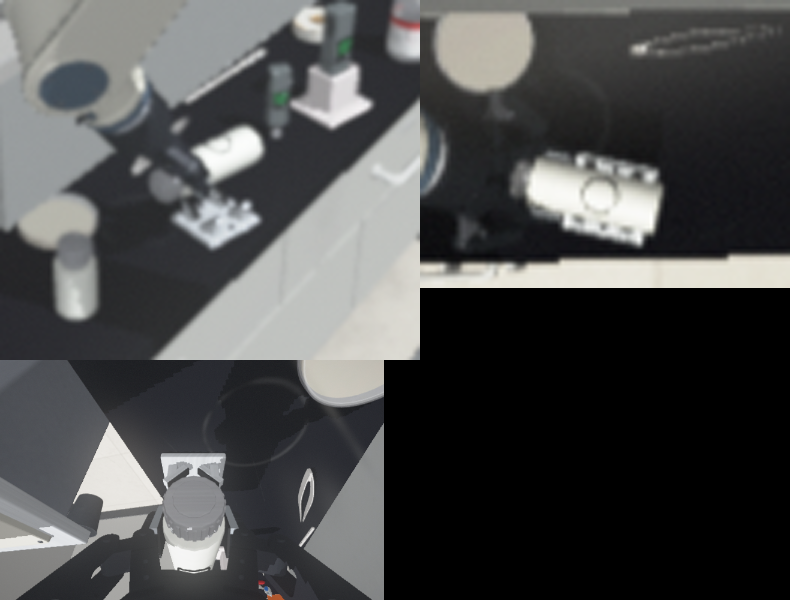

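The vessel is held level over the cradle with the ring on top: top view px (284,237.6), scene px (332.7,217.7). I'll check the ring by triangulation, then lower it.

```bash
python3 - <<'E'
from par import *
s=pickle.load(open("sc1.pkl","rb"));t=pickle.load(open("tp1.pkl","rb"))
print(tri([s,t],[(332.7,217.7),(284.1,237.6)]).round(4),"expect",C+[0,0,.072], "top ray",onz(t,284.1,237.6,.112).round(4))
b=cv2.resize(t["image"][218:255,258:308],(0,0),fx=4,fy=4,interpolation=cv2.INTER_CUBIC).mean(2)
# ring / body outline numbers: white body
m=(b>150).astype(np.uint8);m[:, :8]=0;m[140:]=0
cs,_=cv2.findContours(m,0,1);kk=max(cs,key=cv2.contourArea);r=cv2.minAreaRect(kk);print("body rect px/4",r)
U=np.array(r[0])/4+[258,218];print(U)
# cradle from earlier top picture: plate rect
t0=pickle.load(open("cams.pkl","rb"))["top"];b=t0["image"][218:258,268:308].min(2);b=cv2.resize(b,(0,0),fx=4,fy=4,interpolation=cv2.INTER_CUBIC)
m=(b>90).astype(np.uint8);m[26*4:]=0 if 0 else m[26*4:];m=cv2.morphologyEx(m,cv2.MORPH_CLOSE,np.ones((25,25)))
cs,_=cv2.findContours(m[:128],0,1);kk=max(cs,key=cv2.contourArea);bx=cv2.boxPoints(cv2.minAreaRect(kk))/4+[268,218]-.375
P=np.array([onz(t0,u,v,.008)[:2] for u,v in bx]);print("cradle top",P.mean(0),[np.linalg.norm(P[i]-P[i-1]).round(4) for i in range(4)],[np.degrees(np.arctan2(*(P[i]-P[i-1])[::-1])).round(1) for i in range(4)])
# wrist picture wc: plate corners by mask
c=pickle.load(open("wc.pkl","rb"));g=c["image"].min(2)[150:241,274:374];g=cv2.resize(g,(0,0),fx=4,fy=4,interpolation=cv2.INTER_CUBIC)
for th in(90,120,150):
    m=(g>th).astype(np.uint8);m=cv2.morphologyEx(m,cv2.MORPH_OPEN,np.ones((5,5)))
    cs,_=cv2.findContours(m,0,1);kk=max(cs,key=cv2.contourArea)
    P=np.array([onz(c,(u+.5)/4-.5+274,(v+.5)/4-.5+150,.008)[:2]*1000 for u,v in cv2.convexHull(kk)[:,0]]);r=cv2.minAreaRect(P.astype(np.float32));print(th,cv2.contourArea(kk),np.round(r[0],1),np.round(r[1],1),r[2])
E
```

```text
[0.4387 0.0172 0.1066] expect [0.438  0.0206 0.112 ] top ray [0.4385 0.0167 0.112 ]
body rect px/4 ((93.71441650390625, 81.31905364990234), (135.3292999267578, 71.05471801757812), 24.97391128540039)
[281.42860413 238.32976341]
cradle top [0.43513687 0.02003787] [np.float64(0.0771), np.float64(0.0823), np.float64(0.0775), np.float64(0.0822)] [np.float64(77.7), np.float64(-11.8), np.float64(-102.3), np.float64(167.9)]
90 49225.5 [438.1  21.5] [77.  71.9] 76.47438049316406
120 47210.5 [438.   21.5] [76.2 70.6] 76.51443481445312
150 44998.0 [437.9  21.6] [75.5 69.6] 76.51793670654297
```

```bash
sed -i 's/C=np.array.*/C=np.array([.438,.0214,.040]);KAZ=76.5/;s/;KAZ=76.4//' par.py; python3 - <<'E'
from par import *
manip.servo_line(L+[0,0,.010],ol,rate=.08);f0=np.array(manip.get_contact_force());print("free",f0.round(2))
for dz in np.arange(.008,-.0081,-.001):
    manip.servo_line(L+[0,0,dz],ol,rate=.03);manip.hold(.08);f=np.array(manip.get_contact_force())-f0
    print(round(dz,4),f.round(2))
    if f[2]>4 or np.linalg.norm(f)>10:break
print(manip.get_position(),manip.get_width(),manip.get_time())
E
```

```text
free [-0.39 -0.13 -1.26]
0.008 [ 0.62 -0.   -1.34]
0.007 [-0.1  -0.37 -0.62]
0.006 [ 0.87  0.48 -1.81]
0.005 [ 0.19  0.21 -1.48]
0.004 [ 0.19  0.23 -1.6 ]
0.003 [-0.57 -0.04 -1.37]
0.002 [ 0.63 -0.37 -1.45]
0.001 [ 0.67 -0.35 -1.46]
0.0 [2.16 1.19 0.14]
-0.001 [2.42 0.86 6.38]
[0.45021685 0.0706876  0.0418338 ] 0.04246593332329081 15.75
```

```bash
python3 - <<'E'
from par import *
p=np.array(manip.get_position())
manip.command_gripper(.050);manip.command_gripper(.064)
manip.servo_line(p-.09*tz(KAZ,90+EL)+[0,0,.02],ol,rate=.15)
o=rv([0,0,-1],[0,-1,0])
manip.move_to([.48,.02,.235],o);c=snap("wrist");save(c,"lay");print(manip.get_time())
print(proj(c,C+[0,0,.022]))
im=cv2.imread("pics/lay.png");x,y=proj(c,C+[0,0,.022]).astype(int);x0,y0=x-75,y-75;print(x0,y0)
cv2.imwrite("pics/layc.png",cv2.resize(im[y0:y0+140,x0:x0+150],None,fx=4,fy=4,interpolation=cv2.INTER_CUBIC))
E
```

```text
17.85
[321.20779893 223.73868787]
246 148
```

View pics/layc.png

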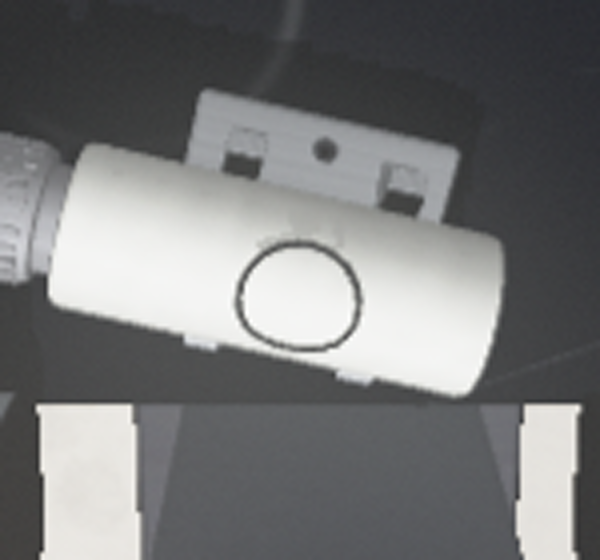

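The vessel lies in the cradle with the ring at crop (300,297) on top, saddle arms showing at (245,135)/(404,178) and (200,341)/(355,377). I'll quantify the ring's roll and its position along the trough.

```bash
cat > meas.py <<'E'
from par import *
from scipy.optimize import least_squares
def ringfit(c,C,kaz):
    "ring centre on lying vessel: (along trough from C, roll deg about axis; + = toward n)"
    kk=np.array([np.cos(np.radians(kaz)),np.sin(np.radians(kaz)),0]);n=np.array([kk[1],-kk[0],0])
    g=c["image"].astype(np.float32).mean(2)
    ss=np.arange(-.022,.022,.0005);rr=np.radians(np.arange(-70,70.1,1.))
    uv=np.float32([[proj(c,C+s*kk+.022*(np.sin(r)*n+[0,0,np.cos(r)])) for s in ss] for r in rr])
    W=cv2.remap(g,uv[...,0],uv[...,1],cv2.INTER_LINEAR)
    D=(cv2.GaussianBlur(W,(0,0),6)-W)>20
    r,s=np.meshgrid(rr,ss,indexing="ij");r=r[D];s=s[D]
    F=lambda p:1000*(np.hypot(s-p[0],.022*np.sin(r-p[1]))-.0147)
    q=least_squares(F,[0,0],loss="soft_l1");return q.x[0],np.degrees(q.x[1]),np.median(abs(F(q.x))),D.sum()
E
python3 - <<'E'
from meas import *
c=pickle.load(open("lay.pkl","rb"));full=lambda u,v:(246+(u+.5)/4-.5,148+(v+.5)/4-.5)
a=onz(c,*full(205,90),.008);b=onz(c,*full(460,152),.008);d=(b-a)[:2]
print("plate edge",np.linalg.norm(d),np.degrees(np.arctan2(*d[::-1]))+180)
x=np.array([k[1],-k[0]]);print("centre from edge",((a+b)/2)[:2]-.035*x)
def arm(u,v,z):return onz(c,*full(u,v),z)[:2]
print("arm mids far",((arm(250,130,.034)+arm(407,168,.034))/2),)
print("along of arms", [float((arm(*p,.034)-C[:2])@k[:2]) for p in((247,130),(405,168),(200,338),(355,375))])
# silhouette lines of the body
P=lambda u,v:ray(c,*full(u,v))
for kaz in(76.5,):print("ring",ringfit(c,C,kaz))
# axis lateral offset: tangent planes from silhouettes (far edge (100,144)-(500,240), near edge (60,307)-(460,396))
import itertools
for (p,q) in(((100,144),(490,236)),((70,308),(440,393))):
    o,d1=P(*p);_,d2=P(*q);N=np.cross(d1,d2);N/=np.linalg.norm(N);print("dist axis to tangent plane",N@(C-o), "axis-plane angle",np.degrees(np.arcsin(N@k)))
E
```

```text
plate edge 0.07397941597946608 75.9884000300499
centre from edge [0.43796273 0.02098586]
arm mids far [0.4705793 0.0145077]
along of arms [0.022869479711017947, -0.019790254589218792, 0.02257367466585196, -0.021426286509793096]
ring (np.float64(0.001108477074433407), np.float64(-0.015304681214634916), np.float64(0.5271282418125023), np.int64(1104))
dist axis to tangent plane 0.021191645741392387 axis-plane angle 0.34176626888866773
dist axis to tangent plane -0.0223861550848847 axis-plane angle 0.5104685707831988
```

Ring roll is about 0°, it is within 1 mm of the middle between the saddles, and the axis matches. The vessel is done, so on to the gauge pose from its top face (crop corners about (168,338), (239,350), (230,399), (157,383) in the earlier gauge view).

```bash
python3 - <<'E'
from meas import *
c=pickle.load(open("wg.pkl","rb"));full=lambda u,v:(223+(u+.5)/2-.5,54+(v+.5)/2-.5)
P=np.array([onz(c,*full(*p),.154)[:2] for p in((168,338),(239,350),(230,399),(157,383))])
print("hand",P.mean(0),[np.linalg.norm(P[i]-P[i-1]).round(4) for i in range(4)],[np.degrees(np.arctan2(*(P[i]-P[i-1])[::-1])).round(1) for i in range(4)])
im=c["image"];u,v=map(int,full(198,368));col=im[v-3:v+4,u-3:u+4].reshape(-1,3).mean(0);print("col",col,im[int(full(200,310)[1]),int(full(200,310)[0])])
sub=cv2.resize(im[195:262,290:355],(0,0),fx=4,fy=4,interpolation=cv2.INTER_CUBIC).astype(float)
m=(np.abs(sub-col).max(2)<22).astype(np.uint8);m=cv2.morphologyEx(m,cv2.MORPH_OPEN,np.ones((7,7)))
cs,_=cv2.findContours(m,0,1);kk=max(cs,key=cv2.contourArea)
Q=np.array([onz(c,(a+.5)/4-.5+290,(b+.5)/4-.5+195,.154)[:2]*1000 for a,b in cv2.convexHull(kk)[:,0]],np.float32);r=cv2.minAreaRect(Q);print("mask",cv2.contourArea(kk),r)
g=cv2.boundingRect(kk);print(g)
f=lambda q:None if q is None else np.round(q,2)
T=C+.0011*k+[-.0006,.0001,.022]
for s in(1,-1):
    y=s*np.array([k[1],-k[0],0]);o=rv([0,0,-1],y)
    print(s,f(manip.solve_ik([.447,-.288,.115],o)),f(manip.solve_ik(T+[0,0,.095],o)))
E
```

```text
hand [ 0.45546175 -0.28591175] [np.float64(0.0228), np.float64(0.0326), np.float64(0.0248), np.float64(0.0347)] [np.float64(-13.7), np.float64(-100.3), np.float64(171.3), np.float64(76.4)]
col [153.59183673 159.16326531 160.93877551] [86 88 88]
mask 11068.0 ((452.5730895996094, -285.36541748046875), (31.796340942382812, 21.15734100341797), 77.58335876464844)
(54, 131, 148, 105)
1 [-0.59  0.49  1.92 -0.    0.73 -0.36] [ 0.02  0.31  2.1  -0.    0.73  0.26]
-1 None None
```

```bash
cat >> par.py <<'E'
GY=77.
def down(az):
    a=np.radians(az);return rv([0,0,-1],[np.sin(a),-np.cos(a),0])
E
python3 - <<'E'
from par import *
manip.move_to([.454,-.25,.30],down(GY))
manip.command_gripper(.05,70)
c=snap("wrist");save(c,"wg2");print(manip.get_time(),c["cam_to_world"][:3,3])
x,y=proj(c,[.454,-.286,.154]).astype(int);x0,y0=x-65,max(0,y-70);print(x,y,x0,y0)
cv2.imwrite("pics/wg2c.png",cv2.resize(c["image"][y0:y0+140,x0:x0+130,::-1],None,fx=4,fy=4,interpolation=cv2.INTER_CUBIC))
E
```

```text
19.8417 [ 0.4706743  -0.17718787  0.42078618]
332 229 267 159
```

View pics/wg2c.png

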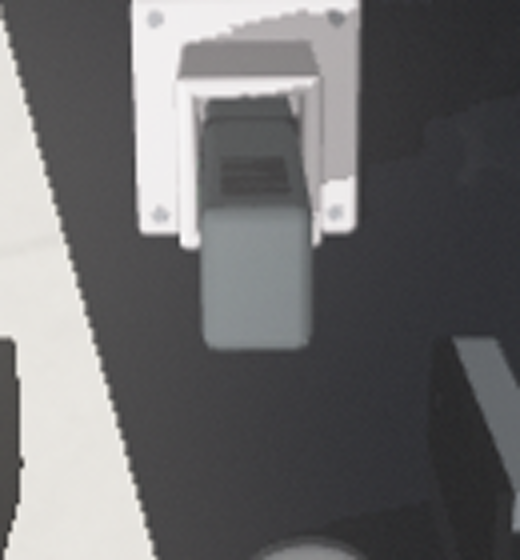

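The gauge's top face has corners (202,208), (310,208), (311,349) and (205,349), so its centre is at px ≈(330.9,228.2), already square to the fingers. Next: compute its position, grasp, and lift straight up.

```bash
python3 - <<'E'
from par import *
c=pickle.load(open("wg2.pkl","rb"));full=lambda u,v:(267+(u+.5)/4-.5,159+(v+.5)/4-.5)
P=np.array([onz(c,*full(*p),.154)[:2] for p in((202,208),(310,208),(311,349),(204,349))])
print(P.mean(0),[np.linalg.norm(P[i]-P[i-1]).round(4) for i in range(4)],[np.degrees(np.arctan2(*(P[i]-P[i-1])[::-1])).round(1) for i in range(4)])
g=P.mean(0)
assert np.linalg.norm(g-[.454,-.286])<.005
o=down(GY)
manip.move_to([*g,.22],o);manip.servo_line([*g,.115],o,rate=.12)
f0=np.array(manip.get_contact_force());manip.command_gripper(.015,70)
print("w",manip.get_width(),manip.get_grip_force(),(np.array(manip.get_contact_force())-f0).round(2),manip.get_time())
if .022<manip.get_width()<.03:
    manip.servo_line([*g,.135],o,rate=.06);print((np.array(manip.get_contact_force())-f0).round(2))
    manip.servo_line([*g,.24],o,rate=.15);print((np.array(manip.get_contact_force())-f0).round(2),manip.get_width(),manip.get_time())
np.save("g.npy",g)
E
```

```text
[ 0.45322255 -0.28438195] [np.float64(0.0343), np.float64(0.024), np.float64(0.0343), np.float64(0.0246)] [np.float64(77.5), np.float64(-13.0), np.float64(-101.5), np.float64(167.0)]
w 0.025693475973099615 55.33349096775055 [-0.35  0.22  5.25] 21.65
[-0.83 -0.39 -2.73]
[ 0.14  0.62 -2.87] 0.025115482145279807 22.9833
```

```bash
cat >> par.py <<'E'
T=C+.0011*k+np.array([-.0006,.0001,.022])
def fz(n=8):
    v=[]
    for _ in range(n):manip.hold(.03);v.append(manip.get_contact_force())
    return np.mean(v,0)
E
python3 - <<'E'
from par import *
o=down(KAZ)
manip.move_to(T+[0,0,.099+.09],o);manip.servo_line(T+[0,0,.099+.015],o,rate=.12);manip.hold(.2)
print(manip.get_time(),manip.get_position(),T,fz())
s=snap("scene");save(s,"sc2");t=snap("top");save(t,"tp2");w=snap("wrist");save(w,"w2")
x,y=proj(s,T+[0,0,.03]).astype(int);print(x,y,proj(s,T),proj(s,T+[0,0,.015]))
a=cv2.resize(s["image"][y-45:y+45,x-45:x+45],(400,400),interpolation=cv2.INTER_CUBIC)
print("w",proj(w,T),proj(w,T+[0,0,.1]))
b=cv2.resize(w["image"][100:400,170:470],(400,400),interpolation=cv2.INTER_CUBIC)
cv2.imwrite("pics/gheld.png",np.hstack([a,b])[:,:,::-1])
E
```

```text
25.1333 [0.43816883 0.02254336 0.17670061] [0.43765679 0.02256961 0.062     ] [-0.2440028  -0.04935229 -1.38695817]
331 222 [331.70854013 229.19472798] [331.84243287 225.63848523]
w [323.11201282 203.47730937] [323.23309366 266.93477112]
```

View pics/gheld.png

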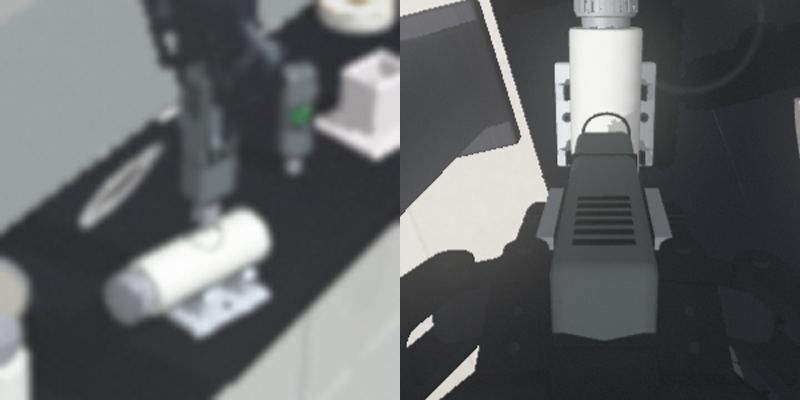

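The scene view shows the gauge upright, its nose over the ring at crop (205,222). The wrist view shows it centred at column ~605 with the vessel and ring arc behind. I'll check the along-axis offset from its edges (rows 133/153 lower edge, 275 top edge).

```bash
python3 - <<'E'
from par import *
w=pickle.load(open("w2.pkl","rb"));p=np.array([.43817,.02254,.1767])
for off in(-.002,0,.002):
    print(off,"shoulder z.1037",proj(w,[*(p+k*(.018+off))[:2],.1037]).round(1),"top",proj(w,[*(p+k*(.018+off))[:2],.2157]).round(1))
print("rows seen",100+133*.75,100+153*.75,100+275*.75)
# sharper: vertical gradient on the centre column band
g=w["image"][:,300:345].astype(float).mean((1,2));d=np.diff(g);i=np.argsort(-abs(d))[:14];print(sorted([(int(j),round(d[j],1)) for j in i]))
E
```

```text
-0.002 shoulder z.1037 [324.  199.2] top [325.1 307.5]
0 shoulder z.1037 [324.  196.2] top [325.1 301.7]
0.002 shoulder z.1037 [324.  193.1] top [325.1 295.9]
rows seen 199.75 214.75 306.25
[(81, np.float64(17.8)), (82, np.float64(25.9)), (111, np.float64(-29.9)), (121, np.float64(51.3)), (122, np.float64(29.9)), (183, np.float64(-18.6)), (184, np.float64(-32.7)), (186, np.float64(17.9)), (198, np.float64(-43.8)), (199, np.float64(-32.7)), (261, np.float64(17.7)), (275, np.float64(16.4)), (278, np.float64(-19.4)), (283, np.float64(16.8))]
```

```bash
python3 - <<'E'
from par import *
o=down(KAZ);B=T+.001*k+np.array([-.0004,0,.099])
manip.servo_line(B+[0,0,.008],o,rate=.05);manip.hold(.15);f0=fz(12);print("free",f0.round(2))
for dz in np.arange(.004,-.0071,-.001):
    manip.servo_line(B+[0,0,dz],o,rate=.02);f=fz(8)-f0;z=manip.get_position()[2]
    print(round(dz,4),round(z-T[2]-.099,5),f.round(2),np.round(manip.get_torque(),2))
    if f[2]>4.6 or np.hypot(*f[:2])>5:break
print(manip.get_time(),manip.get_width())
E
```

```text
free [ 0.08 -0.07 -1.48]
0.004 0.00404 [0.03 0.06 0.09] [ 0.04 -0.04 -0.01]
0.003 0.00301 [-0.08 -0.02 -0.03] [ 0.06 -0.02 -0.02]
0.002 0.00201 [-0.11 -0.02  0.15] [-0.11  0.02  0.04]
0.001 0.00107 [-0.12 -0.25  1.52] [-0.04 -0.08 -0.01]
0.0 5e-05 [ 0.14 -0.05  2.12] [-0.04 -0.14 -0.05]
-0.001 -0.00096 [ 0.97 -0.4   2.86] [-0.04 -0.21 -0.06]
-0.002 -0.00194 [1.   0.05 3.78] [-0.11 -0.29 -0.01]
-0.003 -0.00297 [ 0.99 -0.23  4.38] [-0.09 -0.36 -0.02]
-0.004 -0.00395 [ 1.3  -0.21  5.14] [-0.08 -0.38  0.01]
31.1417 0.02479751387329763
```

Force and travel are right (5.1 N at 5 mm), but a lateral 1.3 N ≈ 5·tan15° means that only one notch face bears. I'll lift off and shift sideways a little.

```bash
python3 - <<'E'
from par import *
o=down(KAZ);n=np.array([k[1],-k[0],0]);B=T+.001*k+np.array([-.0004,0,.099])
manip.servo_line(B+[0,0,.004],o,rate=.03);manip.hold(.1);f0=fz(12);print(f0.round(2))
for sh in(.0008,.0014):
    manip.servo_line(B+n*sh+[0,0,.004],o,rate=.02);manip.servo_line(B+n*sh+[0,0,.0],o,rate=.02);fa=fz(6)-f0
    manip.servo_line(B+n*sh+[0,0,-.0035],o,rate=.02);f=fz(12)-f0
    print(sh,"n,k,z at 1mm",(fa@n).round(2),(fa@k).round(2),fa[2].round(2),"| pressed",(f@n).round(2),(f@k).round(2),f[2].round(2),np.round(manip.get_torque(),2),np.round(np.array(manip.get_position())-B,4))
    if f@n<.5:break
    if sh<.001:manip.servo_line(B+n*sh+[0,0,.004],o,rate=.03)
print(manip.get_time(),manip.get_width())
E
```

```text
[ 0.07 -0.2  -1.54]
0.0008 n,k,z at 1mm 0.15 0.08 2.26 | pressed 1.56 0.27 4.49 [-0.1  -0.42 -0.01] [ 0.001  -0.0002 -0.0034]
0.0014 n,k,z at 1mm 0.15 -0.09 2.44 | pressed 0.38 -0.06 4.58 [-0.06 -0.12  0.02] [ 0.0015 -0.0003 -0.0034]
35.5083 0.0252005084239682
```

```bash
python3 - <<'E'
from par import *
o=down(KAZ);n=np.array([k[1],-k[0],0]);B=T+.001*k+np.array([-.0004,0,.099])
manip.servo_line(B+n*.0015+[0,0,-.0039],o,rate=.01);manip.hold(.3);f=fz(12)-np.array([.07,-.2,-1.52])
print((f@n).round(2),(f@k).round(2),f[2].round(2),np.round(np.array(manip.get_position())-B,4),manip.get_width(),manip.get_time())
if 4.2<f[2]<5.9:print(manip.sign_off())
E
```

```text
0.71 0.17 4.92 [ 0.0015 -0.0003 -0.0039] 0.025426618601847032 36.4583
the job is handed in; nothing more can be done
None
```

I handed the job in at about 36 s: the vessel lies in the cradle with the ring on top and within about 1 mm of midway, and the arm is still holding the gauge on the ring at 4.9 N, nose about 5 mm in; no picture was viewed after the final press.

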